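# Release the latched key on the camera selector box

## Task

One of the four keys on the camera selector box has been left latched down. Starting at the pilot-lamp end and working along the row, tap each key lightly with the closed fingertips to feel which one it is, without pushing an up key far down (3 mm is too far) or releasing the latched one yet; then, having come off the keys, press the latched key home so that it springs back up, and leave all four keys up. Nothing is to be picked up: leave the camera, bottle, tape roll and screwdriver where they are.

Things in the scene. Friction and masses are not known exactly. Their poses are not given: they have to be found in the camera images.
- row: Selector box fixed to the bench, grey, 110 x 290 mm, black deck 50 mm above the bench. Origin: centre of its underside; y runs along the row. Key centres at x = 0, y = +60, +10, -40, -90 mm; at y = +112 mm stands the pilot lamp, a fixed round steel dome 22 mm across and 11.5 mm high on the deck, not a key.
- key1: First key from the pilot lamp: square white cap 26 x 26 mm, origin at the centre of its top face, axes as row. All four keys look and feel alike. Up, the top is 64 mm above the bench, 14 mm above the black deck; latched, it rests 4 mm lower; home (end of travel) is 8 mm below up.
- key2: Second key from the lamp, same as key1 and 50 mm from it. Any up key starts to give at 3 N and takes 1 N more per mm (6 N at 3 mm down); it springs up again when let go.
- key3: Third key from the lamp, same as key1. Whichever key is latched stands firm until about 7 N; pushed home (4 mm below its latched height, about 11 N) its catch lets go, and it springs up as the finger leaves.
- key4: Fourth key from the lamp, same as key1, at the other end of the row. Any of the four may be the latched one.
- camera: Loose bystander: white bullet camera on a foot 70 x 50 mm, 78 mm high, beside the lampless end of the box. Origin at the centre of its underside. Leave it alone.
- flask: Loose bystander: white bottle, 52 mm across and 110 mm high, beside the lamp end of the box. Origin at the centre of its underside. Leave it alone.
- tape: Loose bystander: roll of clear tape lying flat, 90 mm across, 24 mm high, beyond the box. Origin at the centre of its underside. Leave it alone.
- driver: Loose bystander: screwdriver with a black handle lying beyond the box, under 35 mm high. Leave it alone.

How it is judged:
On the way, in this order (a step that is already met when the one before it is completed fails the run):
1. tap the first key from the lamp end while one key is still latched down (contact force between the fingers and key1 above 0.5 N and z of any of key1, key2, key3, key4 in the frame of row below 0.061 m), for 0.02 s.
2. tap the second key from the lamp end while one key is still latched down (contact force between the fingers and key2 above 0.5 N and z of any of key1, key2, key3, key4 in the frame of row below 0.061 m), for 0.02 s.
3. tap the third key from the lamp end while one key is still latched down (contact force between the fingers and key3 above 0.5 N and z of any of key1, key2, key3, key4 in the frame of row below 0.061 m), for 0.02 s.
4. tap the fourth key from the lamp end while one key is still latched down (contact force between the fingers and key4 above 0.5 N and z of any of key1, key2, key3, key4 in the frame of row below 0.061 m), for 0.02 s.
5. come off the keys again with the latched key still down (contact force between the fingers and key1 below 0.1 N and contact force between the fingers and key2 below 0.1 N and contact force between the fingers and key3 below 0.1 N and contact force between the fingers and key4 below 0.1 N and z of any of key1, key2, key3, key4 in the frame of row below 0.061 m), for 0.1 s.
6. press the latched key home so that it springs back up: all four keys up (z of each of key1, key2, key3, key4 in the frame of row above 0.0625 m), for 0.2 s.
At the end, for the whole second after the job is handed in: All four keys are up (within 1.5 mm of full height) and camera, bottle, tape roll and screwdriver are within 20 mm of where they stood (all of step 6 and distance of each of camera, flask, tape, driver from where it was at the start of the episode below 0.02 m); the robot touches nothing.
It fails at once if an up key is pushed down 3 mm or more while another is still latched (z of each of key1, key2 in the frame of row below 0.061 m or z of each of key1, key3 in the frame of row below 0.061 m or z of each of key1, key4 in the frame of row below 0.061 m or z of each of key2, key3 in the frame of row below 0.061 m or z of each of key2, key4 in the frame of row below 0.061 m or z of each of key3, key4 in the frame of row below 0.061 m).
It fails at once if a bystander is moved more than 20 mm, lifted or carried (distance of any of camera, flask, tape, driver from where it was at the start of the episode above 0.02 m).
It also fails if it takes over 51 s, if anything falls off the work surface, if the arm or the gripper's body presses on something with over 40 N, if the wrist force passes 120 N, or if a joint passes its speed limit or range.

## Robot

A 7-joint arm with a two-finger parallel gripper is mounted at the origin on the work surface. World frame = base frame: x ahead of the robot, y to its left, z up, the work surface at z = 0. Lengths are in m, angles in rad, forces in N, time in s.
With the tool pointing down it reaches from about 0.4 to 0.85 m from the base axis. Payload 6.9 kg.
Tool frame: the origin (TCP) lies midway between the tips of the shut fingers; the grasp point (between the pads) lies behind it (ctrl.pinch_z is the z of the grasp point in the tool frame, in m); z points along the fingers, y is the line along which they close (so a half turn about z gives the same grasp; the last joint's range is limited). The gripper opens to 85 mm and grips with 20 to 120 N. Pads are 22 mm wide; open, the fingers measure 114 mm over their backs; the gripper's body (76 mm by 85 mm) begins 54 mm behind the grasp point. The pads swing forward as they close: fully open they stand 13 mm farther back than shut.
Start: joints at [0.105, 0.507, -0.238, 1.5, 0.126, 1.149, -0.155], TCP at [0.625, -0, 0.231] pointing down, gripper open.
Joint ranges: [-3.08, 3.08], [-0.24, 2.05], [-1.43, 1.35], [0, 2.5], [-1.52, 4.66], [0.17, 1.96], [-2.89, 2.89]. Speed limits (rad/s): [2.39, 2.39, 3.14, 3.14, 3.14, 3.14, 3.14].

## Interface

Orientations are given as a unit quaternion [w, x, y, z].
In Python, from station import ctrl, get_state, vision, ticket, models gives the robot as it stands. Calls block until the motion is done:
- ctrl.movep(position, orientation): joint-space move of the TCP to a pose.
- ctrl.movel(position, frame=None, max_speed=0.15): straight line of the TCP; frame=None keeps the orientation; max_speed is the mean speed in m/s.
- ctrl.set_joints(angles): joint-space move.
- ctrl.ungrasp() and ctrl.close_gripper(force=None): open the fingers fully, or close them until they stop; force is the grip in N (None keeps the last).
- ctrl.pause(seconds).
- ctrl.ik(position, orientation): joint angles nearest the present ones, or None.
- get_state(): the state.
- vision.grab_frame(name): name is "scene" or "side" or "wrist"; returns (picture, depth): 480x640x3 uint8, blue, green, red; 480x640 float32, m along the optical axis (not along the pixel's ray), 0 where there is no reading.
- vision.camera_info(name): a dict with "mtx" (3x3 intrinsics, pixels), "R" (3x3) and "t" (3): a world point X has camera coordinates R X + t; the wrist camera has in their place "hand_eye" (4x4, takes a point from camera to tool coordinates, whose origin is the TCP and whose axes are the flange's). Camera axes: x right, y down, z forward; pixel columns grow to the right and rows downward; lengths in m; the calibration is good to about 2 mm. A picture is of the moment at which its call begins: read the wrist's pose just before it. camera_info takes no time and is no camera call.
A pose or a line that the arm cannot do raises ctrl.Unreachable and nothing moves.
- ticket.close_job(): hands the job in; it is judged then, once.
Trained networks look in the newest picture that a camera, given by its name, has taken for a name from the list of things; names that differ only in an ending like _2 or _b are one class to them, and where a whole thing is asked for, a point or a joint stands for the part that bears it (a point fixed in the world has none). Each returns a list of dicts, best first, with "p" (0 to 1); they miss things now and then, are a little off and sometimes report something else, mostly with a low value. They report only what shows in the picture. A call takes as long as a camera call.
- models.recognise(camera, target): "point" ([column, row] in pixels, amid what is visible of it).
- models.masks_of(camera, target): "mask" (480x640 bool, what is visible of it) and "point" ([column, row] in pixels, amid what is visible of it).
The state is a dict: "time": time; "qpos": joint angles; "qd": joint speeds; "tau": joint torques, N m; "tcp_pos": TCP position; "eef_rot": TCP orientation; "contact_force": force on the tool from outside, world axes, zero at the start; "wrist_torque": the same for the moment, N m; "width": finger opening in m; "gripper_force": force on a finger pad.
Only numpy, scipy, OpenCV 4.12 (cv2) and the standard library are available. Lean on these libraries where they do the work, as an engineer would, in place of code of your own. Each camera call takes 0.05 s, during which the arm holds its last target. There are 200 camera calls.

## Working session

There is one attempt and no reset: what is moved stays moved. The work goes in short steps, each a Python script; the robot and the scene stay as the last script left them, time stands still between calls to the robot, and variables do not carry over. Pictures are saved under pics/ and viewed, at most 10 in all, crops included, and the job is handed in when it is done.

```bash
mkdir -p pics; ls; python3 - <<'E'
from station import ctrl, get_state, vision, models
import cv2, numpy as np
s=get_state(); print(s['time'],s['tcp_pos'],s['eef_rot'],s['contact_force'],s['width'],ctrl.pinch_z)
ims=[]
for n in ("scene","side"):
    im,d=vision.grab_frame(n); np.savez(f"{n}.npz",im=im,d=d); ims.append(im)
    i=vision.camera_info(n); K,R,t=[np.array(i[k]) for k in("mtx","R","t")]
    for k in ("row","key1","camera","flask","tape","driver"):
        for r in models.recognise(n,k)[:5]:
            u,v=map(int,r["point"]); z=np.median(d[v-2:v+3,u-2:u+3])
            X=R.T@(np.linalg.inv(K)@[u,v,1]*z-t); print(n,k,round(r["p"],2),u,v,X.round(3))
cv2.imwrite("pics/a.png",ims[0]);cv2.imwrite("pics/b.png",ims[1])
print(get_state()['time'])
E
```

```text
pics
0.0 [ 6.24485396e-01 -1.04945844e-04  2.30408120e-01] [-6.25276367e-04  7.07097314e-01  7.07115652e-01 -6.72831921e-04] [ 0.01616426 -0.88759594 -0.1011441 ] 0.08544025182509962 -0.0187
scene row 0.8 281 250 [ 0.568 -0.008  0.062]
scene key1 0.67 285 233 [0.55  0.033 0.057]
scene key1 0.61 276 252 [ 0.562 -0.017  0.062]
scene key1 0.56 289 209 [0.528 0.085 0.064]
scene key1 0.52 267 270 [ 0.57  -0.06   0.064]
scene camera 0.94 259 360 [ 0.659 -0.215  0.075]
scene flask 0.38 332 335 [ 0.731 -0.097  0.024]
scene tape 0.84 366 216 [0.654 0.193 0.001]
scene driver 0.86 333 338 [ 0.735 -0.101  0.025]
side row 0.84 290 260 [ 0.551 -0.022  0.06 ]
side key1 0.48 303 273 [ 0.576 -0.063  0.064]
side key1 0.47 280 237 [0.534 0.048 0.059]
side key1 0.42 294 258 [ 0.56  -0.019  0.063]
side camera 0.8 350 332 [ 0.654 -0.223  0.073]
side flask 0.84 249 174 [0.47  0.251 0.069]
side tape 0.84 337 204 [0.681 0.192 0.006]
side driver 0.58 374 289 [ 0.727 -0.088  0.023]
0.7
```

View pics/a.png

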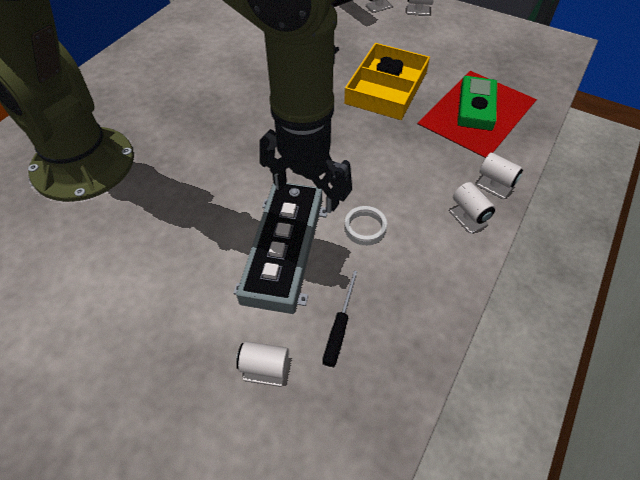

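View pics/b.png

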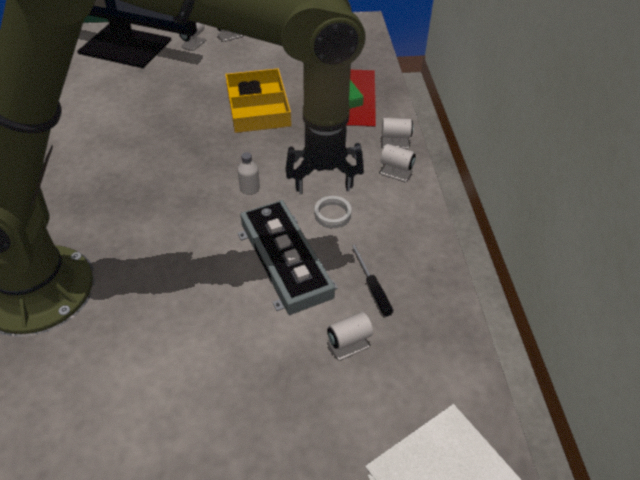

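The scene view shows the lamp at (294,190) and the keys at about (289,209), (284,230), (278,250) and (271,270). The bottle is at the lamp end, by (249,174) in the side view. Next I'll close the fingers and look from above.

```bash
cat > h.py <<'E'
from station import ctrl, get_state, vision, models, ticket
import cv2, numpy as np
from scipy.spatial.transform import Rotation as Ro
def quat(yaw):
    r=Ro.from_euler('z',yaw)*Ro.from_quat([.70710678,.70710678,0,0])
    return np.roll(r.as_quat(),1)
def T():
    s=get_state(); q=s['eef_rot']; M=np.eye(4); M[:3,:3]=Ro.from_quat(np.roll(q,-1)).as_matrix(); M[:3,3]=s['tcp_pos']; return M
E
python3 - <<'E'
from h import *
ctrl.close_gripper(20)
ctrl.movep([0.555,0.0,0.24],quat(np.radians(17)))
M=T(); im,d=vision.grab_frame("wrist"); i=vision.camera_info("wrist"); K=np.array(i["mtx"]); H=M@np.array(i["hand_eye"])
np.savez("w.npz",im=im,d=d,K=K,H=H); cv2.imwrite("pics/c.png",im)
for k in ("row","key1"):
    for r in models.masks_of("wrist",k)[:5]:
        m=r["mask"]&(d>0); v,u=np.nonzero(m); z=d[m]
        P=(H[:3,:3]@(np.linalg.inv(K)@np.array([u*z,v*z,z]))).T+H[:3,3]
        print(k,round(r["p"],2),r["point"],m.sum(),np.median(P,0).round(4),P.mean(0).round(4))
print(np.array(i["hand_eye"]).round(3)); s=get_state();print(s['time'],s['width'],s['tcp_pos'],s['contact_force'])
E
```

```text
row 0.91 [313.9, 142.1] 39772 [0.5377 0.0593 0.0506] [0.5379 0.0523 0.0494]
key1 0.92 [321.3, 279.4] 669 [ 0.5738 -0.0495  0.0647] [ 0.5736 -0.0497  0.064 ]
key1 0.75 [317.6, 226.4] 887 [ 0.5578 -0.0048  0.0647] [ 0.5576 -0.0052  0.0641]
key1 0.73 [315.9, 169.6] 971 [0.5418 0.0406 0.0606] [0.5418 0.0405 0.0606]
key1 0.69 [309.2, 104.5] 1159 [0.5255 0.0874 0.0647] [0.5254 0.0873 0.0645]
[[-0.    -0.963 -0.27   0.068]
 [ 1.    -0.    -0.     0.001]
 [ 0.    -0.27   0.963 -0.143]
 [ 0.     0.     0.     1.   ]]
2.0 -5.886124419917442e-05 [ 5.55946907e-01 -1.04183219e-04  2.39988685e-01] [-0.84504202 -0.71770614 -0.14486071]
```

View pics/c.png

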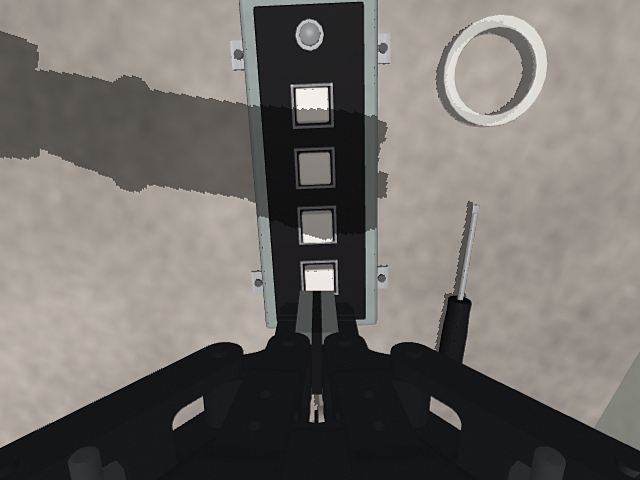

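The wrist view shows the lamp at (310,35) and the keys at (312,105), (316,170), (317,226) and (320,278). By depth the second key stands about 4 mm lower, so it is probably the latched one. Tapping will settle it, starting with key 1.

```bash
cat >> h.py <<'E'
u=np.array([-.329,.944]); k1=np.array([.5255,.0874]); Q=quat(np.radians(19.2))
KEY=[k1-u*.05*i for i in range(4)]
def fz(n=5):
    f=[]
    for _ in range(n): f.append(get_state()['contact_force'][2]); ctrl.pause(.01)
    return np.mean(f),np.std(f)
def tap(i,top,thr=1.5,floor=.0022,step=.0005):
    x,y=KEY[i]; z=top+.005
    ctrl.movel([x,y,z+.012],Q); ctrl.movel([x,y,z],Q,max_speed=.03); ctrl.pause(.15)
    b,sd=fz(10); print('key',i+1,'bias',round(b,2),'sd',round(sd,2),'t',get_state()['time']); log=[];hit=False
    while z>top-floor:
        z-=step; ctrl.movel([x,y,z],Q,max_speed=.02); f=fz(4)[0]-b
        log.append((round(z*1e3,1),round(get_state()['tcp_pos'][2]*1e3,2),round(f,2)))
        if f>thr: hit=True; ctrl.pause(.05); break
    print(hit,log[-7:],'hold',fz()[0]-b)
    ctrl.movel([x,y,top+.017],Q); print('t',get_state()['time']); return hit
E
python3 - <<'E'
from h import *
x,y=KEY[0]; ctrl.movep([x,y,.1],Q); tap(0,.064)
E
```

```text
key 1 bias -0.01 sd 0.4 t 3.7667
True [(67.0, np.float64(66.96), np.float64(-0.09)), (66.5, np.float64(66.5), np.float64(0.73)), (66.0, np.float64(65.97), np.float64(-0.09)), (65.5, np.float64(65.46), np.float64(0.32)), (65.0, np.float64(64.95), np.float64(-0.28)), (64.5, np.float64(64.48), np.float64(-0.67)), (64.0, np.float64(64.15), np.float64(2.12))] hold 2.7069223680678136
t 6.9583
```

```bash
python3 - <<'E'
from h import *
tap(1,.064,floor=.0055)
E
```

```text
key 2 bias -0.16 sd 0.52 t 8.225
True [(62.5, np.float64(62.46), np.float64(0.5)), (62.0, np.float64(61.96), np.float64(0.56)), (61.5, np.float64(61.47), np.float64(0.74)), (61.0, np.float64(60.98), np.float64(0.14)), (60.5, np.float64(60.5), np.float64(-0.0)), (60.0, np.float64(60.08), np.float64(1.3)), (59.5, np.float64(59.88), np.float64(5.45))] hold 5.184187815797957
t 13.9917
```

Key 2 makes contact at 60 mm and stands firm at about 5 N, so it is the latched one. Keys 3 and 4 are next.

```bash
python3 - <<'E'
from h import *
if tap(2,.064) and tap(3,.064): ctrl.pause(.2)
s=get_state(); print(s['time'],s['tcp_pos'])
E
```

```text
key 3 bias 0.2 sd 0.28 t 15.2583
True [(67.0, np.float64(66.97), np.float64(-0.15)), (66.5, np.float64(66.49), np.float64(-0.62)), (66.0, np.float64(65.98), np.float64(-0.01)), (65.5, np.float64(65.44), np.float64(-0.27)), (65.0, np.float64(64.98), np.float64(-0.29)), (64.5, np.float64(64.48), np.float64(-0.68)), (64.0, np.float64(64.12), np.float64(1.62))] hold 2.0774884366997095
t 18.45
key 4 bias -0.06 sd 0.43 t 19.7167
True [(67.0, np.float64(67.01), np.float64(-0.15)), (66.5, np.float64(66.47), np.float64(-0.02)), (66.0, np.float64(65.97), np.float64(0.04)), (65.5, np.float64(65.46), np.float64(-0.09)), (65.0, np.float64(64.95), np.float64(-0.13)), (64.5, np.float64(64.46), np.float64(-0.05)), (64.0, np.float64(64.16), np.float64(2.17))] hold 2.41838809594994
t 22.9083
23.1083 [ 0.57448192 -0.05420593  0.0804372 ]
```

```bash
python3 - <<'E'
from h import *
x,y=KEY[1]; ctrl.movel([x,y,.08],Q); ctrl.movel([x,y,.063],Q,max_speed=.05); ctrl.pause(.15); b=fz(10)[0]; z=.0605
while z>.053:
    z-=.0005; ctrl.movel([x,y,z],Q,max_speed=.02); f=fz(4)[0]-b; p=get_state()['tcp_pos'][2]
    print(round(z*1e3,1),round(p*1e3,2),round(f,1))
    if f>18: break
ctrl.pause(.1); ctrl.movel([x,y,.08],Q,max_speed=.05); ctrl.movel([x,y,.16],Q)
ctrl.movep([.555,0,.24],quat(np.radians(17))); ctrl.pause(.2)
M=T(); im,d=vision.grab_frame("wrist"); i=vision.camera_info("wrist"); K=np.array(i["mtx"]); H=M@np.array(i["hand_eye"])
cv2.imwrite("pics/d.png",im)
for r in models.masks_of("wrist","key1")[:5]:
    m=r["mask"]&(d>0); v,uu=np.nonzero(m); zz=d[m]
    P=(H[:3,:3]@(np.linalg.inv(K)@np.array([uu*zz,v*zz,zz]))).T+H[:3,3]
    print(round(r["p"],2),r["point"],np.median(P,0).round(4))
print(get_state()['time'])
E
```

```text
60.0 60.1 0.7
59.5 59.88 5.1
59.0 59.55 7.4
58.5 59.11 7.7
58.0 58.77 8.8
57.5 58.31 10.0
57.0 57.89 10.6
56.5 57.47 11.8
56.0 57.06 11.9
55.5 56.61 13.0
55.0 56.08 12.9
54.5 56.03 17.3
54.0 55.96 21.7
0.95 [309.1, 109.0] [0.5253 0.0873 0.0647]
0.72 [317.7, 228.8] [ 0.5578 -0.0052  0.0647]
0.55 [319.4, 172.7] [0.5416 0.0408 0.0647]
30.5833
```

View pics/d.png

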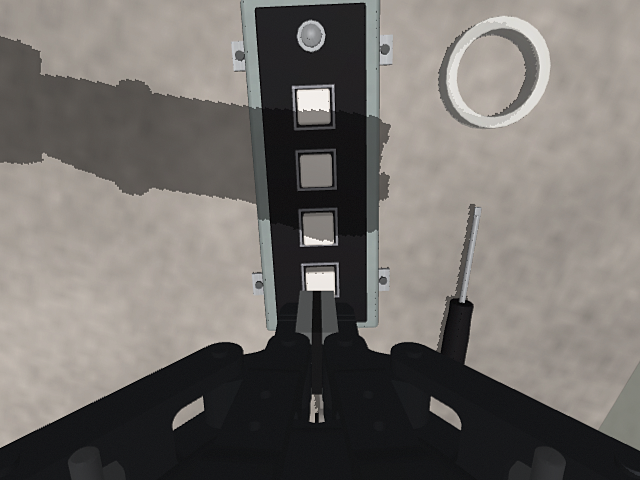

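Key 2, at (317,171), now measures the same height as keys 1 and 3 (64.7 mm). The arm is clear and the bystanders in view have not moved, so I'm handing in.

```bash
python3 -c "
from station import ticket; print(ticket.close_job())"
```

```text
the job is handed in; nothing more can be done
None
```

Key 2 was the latched one: I tapped all four keys in order, pressed key 2 home so it sprang back up, and handed the job in; keys 1–3 measured up afterwards, while key 4 was partly hidden and not re-measured but had felt up when tapped.

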